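Refit the film-gate cam on the carrier's flatted spindle

TASK

Put the film-gate cam (the white part with the pointed nose and the half-moon hole) onto the upright flatted spindle of the black film carrier: turn it so that its nose points the same way as the steel pointer at the spindle's foot, push it fully home on the shoulder, and let go. Leave the plain round roller standing where it is.

Things in the scene. Friction and masses are not known exactly. Their poses are not given: they have to be found in the camera images.
- cam_mid (a point): Axis of the loose white cam, half-way up its 50 mm (underside 25 mm below; about 120 g, stands on the bench). Foot plate 10 mm thick, 60 mm round, with a nose reaching 48 mm from the axis along +x. Above it a round hub, 45 mm across, 40 mm high, gripped at any yaw. D-shaped through-bore: radius 15 mm, flat 1.5 mm from the axis on the nose side, so the hole lies on the -x side. z up.
- shaft_seat (a point): Fixed point on the upright steel spindle's axis, on the shoulder where the cam's underside rests. Shaft 42 mm high above it: half-round, radius 13 mm, flat face through the axis looking along +x; straight 22 mm, then tapered to a tip 3 to 7 mm off axis on the -x side. Shoulder 44 mm round with a level pointer out to 48 mm along +x. Cam fits with +x axes equal within 12 degrees, 2 mm play.
- roller_mid (a point): Plain loose roller that must stay: white plastic, same 50 mm height and 45 mm hub as the cam, but a round 60 mm flange without nose and a round 16 mm hole, too small for the spindle. The point lies on its axis, 25 mm above its underside.
- carrier: Fixed black film carrier, 200 x 170 mm. Origin on the bench surface, x across it to its raised far rib (54 mm above the bench, at least 85 mm from the spindle's axis). Its flat top, 40 mm above the bench, bears the spindle, whose shoulder and pointer are 6 mm thick. Neither moves; the spindle does not turn.
Not all that is in view belongs to the job. What is shaped like the part that bears cam_mid but yellow is not meant. What is shaped like the part that bears roller_mid but red is not meant.

How it is judged (in metres and radians):
At the end, for the whole second after the job is handed in: The cam sits released on the spindle: upright within 7 degrees, axis within 8 mm of the spindle's, underside within 5 mm of the shoulder, nose along the pointer within 23 degrees; the plain roller stands upright (within 11 degrees) within 30 mm of its start (horizontal distance between cam_mid and shaft_seat below 0.008 m and z of cam_mid in the frame of shaft_seat between 0.02 and 0.03 m and angle between cam_mid's own z axis and vertical below 0.12 rad and angle between the x axis of cam_mid and the x axis of shaft_seat, either way round below 0.4 rad and distance of roller_mid from where it was at the start of the episode below 0.03 m and angle between roller_mid's own z axis and vertical below 0.2 rad); the robot touches nothing.
It also fails if it takes over 37 s, if anything falls off the work surface, if the arm or the gripper's body presses on something with over 40 N, if the wrist force passes 120 N, or if a joint passes its speed limit or range.

ROBOT

A 6-joint arm with a two-finger parallel gripper is mounted at the origin on the work surface. World frame = base frame: x ahead of the robot, y to its left, z up, the work surface at z = 0. Lengths are in mm, angles in rad, forces in N, time in s.
With the tool pointing down it reaches from about 325 to 1000 mm from the base axis. Payload 5.1 kg.
Tool frame: the origin (TCP) lies midway between the tips of the shut fingers; the grasp point (between the pads) lies 19 mm behind it; z points along the fingers, y is the direction in which the jaws open and shut (so a half turn about z gives the same grasp; the last joint's range is limited). The gripper opens to 85 mm and grips with 20 to 120 N. Pads are 22 mm wide; open, the fingers measure 114 mm over their backs; the gripper's body (76 mm by 85 mm) begins 54 mm behind the grasp point. The pads swing forward as they close: fully open they stand 13 mm farther back than shut.
Start: joints at [1.08, 0.124, 1.65, -0, 1.367, -0.083], TCP at [257.803, 596.676, 231.322] pointing down, gripper open.
Joint ranges: [-2.61, 2.61], [-1.02, 2.33], [0.03, 2.71], [-1.35, 4.49], [0.32, 2.68], [-2.91, 2.91]. Speed limits (rad/s): [2.57, 2.57, 3.14, 3.14, 3.14, 3.14].

INTERFACE

Orientations are given as a 3x3 rotation matrix whose columns are the frame's x, y, z axes.
In Python, from station import robot, vision gives the robot as it stands.
- The arm moves only by the shell command python3 -m creep 'ROWS' [FORCE]. ROWS is JSON, a list of rows, each a list of 7 numbers: the shift along the tool's x, y, z in units of 50 mm (1.0 is 50 mm), then the turn, a rotation vector about the tool's x, y, z in degrees, then the opening in per cent of the stroke, from 0 (shut) to 100 (fully open). In form: [[tx, ty, tz, ax, ay, az, fingers], ...]. A call has 1 to 20 rows; each row is the pose to reach, as a shift and turn from the pose commanded when the call began, along the tool's axes at that moment; what a row does not reach only later rows make up. A row lasts 1/10 s, in which the tool goes at most 50 mm and 8.59 degrees, less where a joint would pass 70% of its speed; a pose out of reach is approached as far as the arm can. A call with a gripper value outside its range is refused whole. The fingers move at their own pace and stop on an object; FORCE is the grip in N (left out, the last holds). Time passes only in rows, so rows that repeat a pose let the fingers close. It gives the time, the measured TCP pose, the force and the opening at its end, in the units of the state.
- robot.sense(): the state, without advancing time (a new reading comes with each control period).
- vision.read_camera(name): name is "scene" or "top" or "wrist"; returns the picture (400x640x3 uint8, red, green, blue); there is no depth.
- vision.camera_info(name): a dict with "mtx" (3x3 intrinsics, pixels), "camera_from_world" (4x4, takes a point from world to camera coordinates). Camera axes: x right, y down, z forward; pixel columns grow to the right and rows downward; lengths in mm; the calibration is good to about 2 mm. A picture is of the moment at which its call begins: read the wrist's pose just before it. camera_info takes no time and is no camera call; for the wrist camera it gives the pose at the moment of the call.
- robot.finish_job(): hands the job in, once; it reports no verdict.
Trained networks look in the newest picture that a camera, given by its name, has taken for a name from the list of things; names that differ only in an ending like _2 or _b are one class to them, and where a whole thing is asked for, a point or a joint stands for the part that bears it (a point fixed in the world has none). Each returns a list of dicts, best first, with "conf" (0 to 1); they miss things now and then, are a little off and sometimes report something else, mostly with a low value. They report only what shows in the picture. A call takes as long as a camera call. They do not tell look-alikes from the thing itself.
- vision.boxes_of(camera, label): "point" ([row, column] as shares, 0 to 1, of the picture: columns of its width, rows of its height, amid what is visible of it).
- vision.landmark_of(camera, label): "point" ([row, column] as shares, 0 to 1, of the picture: columns of its width, rows of its height: a listed point, or the origin of a listed thing).
The state is a dict: "t": time; "joint_positions": joint angles; "joint_velocities": joint speeds; "joint_torque": joint torques, N m; "ee_pos": TCP position; "tcp_rot": TCP orientation; "contact_force": force on the tool from outside, world axes, zero at the start; "torque": the same for the moment, N m; "gripper_width": finger opening in mm.
Only numpy, scipy, OpenCV 4.12 (cv2) and the standard library are available. Lean on these libraries where they do the work, as an engineer would, in place of code of your own. Each camera call takes 0.05 s, during which the arm holds its last target.

## Working session

There is one attempt and no reset: what is moved stays moved. The work goes in short steps, Python scripts to look and compute and a shell command to move; the robot and the scene stay as the last step left them, time stands still between calls to the robot, and variables do not carry over. Pictures are saved under pics/ and viewed, and the job is handed in when it is done.

```bash
ls; mkdir -p pics; python3 - <<'E'
from station import robot, vision
import cv2,numpy as np
s=robot.sense();print(s['t'],s['ee_pos'],np.round(s['tcp_rot'],3).tolist(),s['gripper_width'])
for c in ['scene','top']:
    im=vision.read_camera(c);cv2.imwrite(f'pics/{c}0.png',im[:,:,::-1])
    for l in ['cam_mid','roller_mid','shaft_seat','carrier']:
        print(c,l,[(round(d['conf'],2),round(d['point'][1]*640),round(d['point'][0]*400)) for d in vision.landmark_of(c,l)])
    print(vision.camera_info(c))
E
```

```text
pics
0.0 [257.50133352 596.14988894 230.05015812] [[-0.918, 0.397, -0.001], [0.397, 0.918, -0.002], [0.0, -0.002, -1.0]] 85.4259194086812
scene cam_mid [(0.69, 302, 209), (0.64, 339, 189)]
scene roller_mid [(0.82, 245, 214), (0.57, 207, 218)]
scene shaft_seat [(0.96, 413, 252)]
scene carrier [(0.61, 423, 266)]
{'mtx': array([[503.64619065,   0.        , 317.24431277],
       [  0.        , 503.64619065, 198.83645521],
       [  0.        ,   0.        ,   1.        ]]), 'camera_from_world': array([[-8.32161563e-02,  9.96431096e-01, -1.41471771e-02,
         1.11758944e+02],
       [ 5.99911487e-01,  3.87552482e-02, -7.99127173e-01,
        -2.21624927e+02],
       [-7.95726888e-01, -7.49873457e-02, -6.00995523e-01,
         1.63489138e+03],
       [ 0.00000000e+00,  0.00000000e+00,  0.00000000e+00,
         1.00000000e+00]])}
top cam_mid [(0.77, 318, 261)]
top roller_mid [(0.72, 451, 209), (0.59, 411, 212)]
top shaft_seat [(0.87, 234, 159)]
top carrier [(0.58, 230, 166)]
{'mtx': array([[397.96609631,   0.        , 315.6280966 ],
       [  0.        , 397.96609631, 206.45178287],
       [  0.        ,   0.        ,   1.        ]]), 'camera_from_world': array([[-2.17106133e-02, -9.99178027e-01, -3.42333042e-02,
        -2.33720341e+01],
       [-9.87882949e-01,  2.67032963e-02, -1.52886272e-01,
         5.00040186e+02],
       [ 1.53674746e-01,  3.04992428e-02, -9.87650682e-01,
         8.77897993e+02],
       [ 0.00000000e+00,  0.00000000e+00,  0.00000000e+00,
         1.00000000e+00]])}
```

View pics/scene0.png

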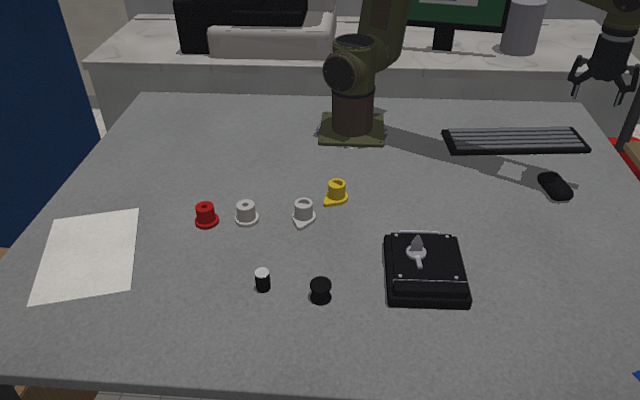

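View pics/top0.png

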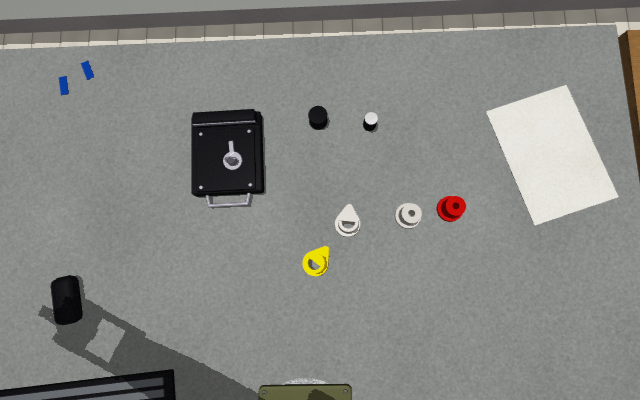

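The candidates for the cam are white (scene 302,209; top 348,221) and yellow (scene 339,189; top 318,261). White with a nose fits, since yellow is excluded. For the roller they are white (scene 245,214; top 411,212) and red (scene 207,218; top 451,209), and the white one is the roller. I'll confirm in an enlarged crop and measure.

```bash
cat > h.py <<'E'
import numpy as np
from station import robot, vision
def PM(c):
    i=vision.camera_info(c);return i['mtx']@i['camera_from_world'][:3]
def atz(P,uv,z):
    A=np.array([P[0]-uv[0]*P[2],P[1]-uv[1]*P[2]])
    return np.linalg.solve(A[:,:2],-(A[:,2]*z+A[:,3]))
def tri(obs):
    A=np.vstack([np.array([P[0]-u[0]*P[2],P[1]-u[1]*P[2]])/1 for P,u in obs])
    return np.linalg.lstsq(A[:,:3],-A[:,3],rcond=None)[0]
def proj(P,X):
    p=P@np.r_[X,1];return p[:2]/p[2]
E
python3 - <<'E'
from h import *
import cv2
S,T=PM('scene'),PM('top')
print('cam',atz(S,(302,209),25),)
print('seat tri',tri([(S,(413,252)),(T,(234,159))]),atz(S,(413,252),46),atz(T,(234,159),46))
print('roller',atz(S,(245,214),25),atz(T,(411,212),25))
print('cam top guess',atz(T,(348,221),25))
t=cv2.imread('pics/top0.png');s=cv2.imread('pics/scene0.png')
a=cv2.resize(t[180:280,290:430],None,fx=4,fy=4,interpolation=2)
b=cv2.resize(s[170:240,270:370],None,fx=4,fy=4,interpolation=2)
c=cv2.resize(t[130:185,200:265],None,fx=4,fy=4,interpolation=2)
W=np.zeros((600,800,3),np.uint8);W[:400,:560]=a
W[400:,:0]=0
W[:220,560:800]=c[:220,:240];W[230:510,400:800]=b
cv2.imwrite('pics/crop0.png',W)
E
```

```text
cam [ 452.65732654 -112.52154608]
seat tri [615.59332832 151.66193793  46.23571672] [615.57592861 150.95277458] [615.64751633 152.92493959]
roller [ 482.02219922 -252.24601121] [ 482.42680068 -255.28191899]
cam top guess [ 465.25314604 -109.36593732]
```

View pics/crop0.png

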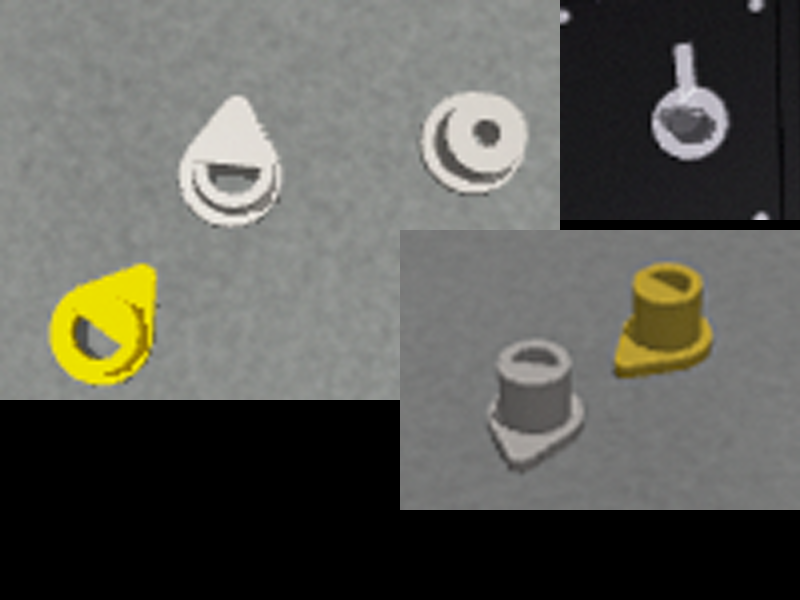

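The crop confirms it. The white part with the nose (top 348,221, nose up at 349,204) has the half-moon hole and is the cam. The white round one (top 408,214) is the roller. The spindle pointer runs up to about (231,141) in the top picture. Next I'll fit the poses by projecting outlines.

```bash
cat >> h.py <<'E'
def circ(P,c,z,r):
    return np.array([proj(P,[c[0]+r*np.cos(a),c[1]+r*np.sin(a),z]) for a in np.linspace(0,2*np.pi,48)])
def rotd(R=None):
    pass
E
python3 - <<'E'
from h import *
S,T=PM('scene'),PM('top')
print('foot top',atz(T,(347.5,223.7),8),'nose top',atz(T,(349.2,204),10))
print('hub scene',atz(S,(303.75,203),50),'nose scene',atz(S,(299.5,229.5),3))
print('seat ',atz(T,(232.5,160.5),46),'tip',atz(T,(231,140.8),46))
E
python3 - <<'E'
import numpy as np
from h import *
s=robot.sense();i=vision.camera_info('wrist')
C=i['camera_from_world'];R=np.array(s['tcp_rot']);
print('wrist cam pos in tool',R.T@(-C[:3,:3].T@C[:3,3]-s['ee_pos']),'axes in tool\n',np.round(R.T@C[:3,:3].T,3),i['mtx'][0,0])
E
```

```text
foot top [ 460.86332886 -108.82258733] nose top [ 507.41319676 -114.33360198]
hub scene [ 460.09617156 -106.54809006] nose scene [ 506.46668314 -113.6137141 ]
seat  [612.13659987 156.42552295] tip [660.16654526 160.49231035]
wrist cam pos in tool [  81.33884559   -0.19697916 -142.64371916] axes in tool
 [[ 0.    -0.948 -0.32 ]
 [ 1.     0.     0.001]
 [-0.    -0.32   0.948]] 289.11388518998587
```

```bash
cat >> h.py <<'E'
def to_tool(target):
    s=robot.sense();R=np.array(s['tcp_rot']);d=R.T@(np.array(target)-s['ee_pos']);return np.round(d/50,3)
E
python3 -c "
from h import *
print(to_tool([455,-107,140]))"
```

```text
[ -9.202 -11.355   1.826]
```

```bash
python3 -m creep '[[-9.2,-11.35,1.8,0,0,80,100],[-9.2,-11.35,1.8,0,0,80,100],[-9.2,-11.35,1.8,0,0,80,100],[-9.2,-11.35,1.8,0,0,80,100],[-9.2,-11.35,1.8,0,0,80,100],[-9.2,-11.35,1.8,0,0,80,100],[-9.2,-11.35,1.8,0,0,80,100],[-9.2,-11.35,1.8,0,0,80,100],[-9.2,-11.35,1.8,0,0,80,100],[-9.2,-11.35,1.8,0,0,80,100],[-9.2,-11.35,1.8,0,0,80,100],[-9.2,-11.35,1.8,0,0,80,100],[-9.2,-11.35,1.8,0,0,80,100],[-9.2,-11.35,1.8,0,0,80,100],[-9.2,-11.35,1.8,0,0,80,100],[-9.2,-11.35,1.8,0,0,80,100],[-9.2,-11.35,1.8,0,0,80,100],[-9.2,-11.35,1.8,0,0,80,100],[-9.2,-11.35,1.8,0,0,80,100]]' 40
python3 - <<'E'
from h import *
import cv2
P=PM('wrist');im=vision.read_camera('wrist');cv2.imwrite('pics/w1.png',im[:,:,::-1]);np.save('w1.npy',P)
s=robot.sense();print(s['t'],s['ee_pos'],np.round(s['tcp_rot'],3).tolist(),s['joint_positions'])
for l in ['cam_mid','roller_mid']:
    for d in vision.landmark_of('wrist',l):
        uv=(d['point'][1]*640,d['point'][0]*400);print(l,d['conf'],uv,atz(P,uv,25))
E
```

```text
t: 2.4
ee_pos: [454.9, -105.6, 141.5]
tcp_rot: [[0.229, 0.973, 0.0], [0.973, -0.229, 0.0], [0.0, 0.0, -1.0]]
contact_force: [-0.5, 0.8, -0.1]
gripper_width: 85.3
2.45 [ 454.98695038 -105.62781638  141.54447464] [[0.229, 0.973, 0.001], [0.973, -0.229, -0.0], [0.0, 0.001, -1.0]] [-3.43171696e-01 -2.19674157e-01  2.13624151e+00  8.90951839e-05
  1.22452061e+00 -1.11918313e-01]
cam_mid 0.94 (327.616, 190.52) [ 461.24873205 -108.4529768 ]
cam_mid 0.86 (210.304, 130.48) [373.09753844 -30.67930881]
roller_mid 0.74 (371.39200000000005, 307.6) [ 477.86356759 -250.00372932]
roller_mid 0.66 (398.272, 374.6) [ 492.08539079 -353.51134434]
```

View pics/w1.png

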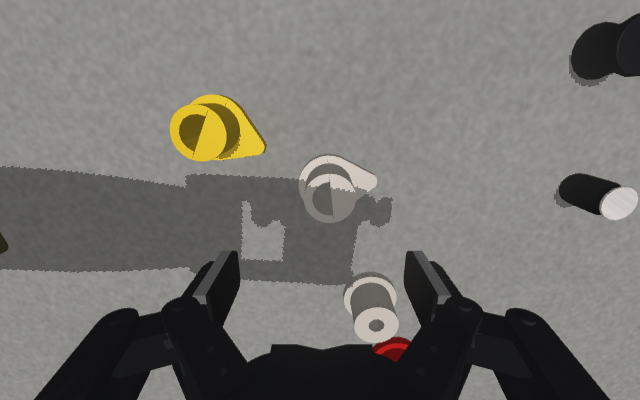

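The wrist view shows the white cam at (328,191) with its nose at about (375,183). It gives (461,-108), which agrees with the other cameras. I'll overlay the model to check the yaw.

```bash
cat >> h.py <<'E'
def draw(im,P,c,yaw,z0,f=1,off=(0,0),col=(255,0,0)):
    import cv2
    def pl(pts):
        q=np.array([(proj(P,p)-off)*f for p in pts]);cv2.polylines(im,[np.int32(np.round(q*8))],False,col,1,cv2.LINE_AA,3)
    a=np.linspace(0,2*np.pi,60)
    w=lambda x,y,z:[c[0]+x*np.cos(yaw)-y*np.sin(yaw),c[1]+x*np.sin(yaw)+y*np.cos(yaw),z0+z]
    pl([w(22.5*np.cos(t),22.5*np.sin(t),50) for t in a])
    pl([w(30*np.cos(t),30*np.sin(t),10) for t in a]); 
    pl([w(18,24,10),w(48,0,10),w(18,-24,10)])
    h=np.sqrt(225-2.25);b=np.arctan2(h,-(-1.5))
    b=np.arccos(1.5/15)
    # flat on +x side at x=1.5
    pl([w(15*np.cos(t),15*np.sin(t),50) for t in np.linspace(b,2*np.pi-b,40)]+[w(1.5,h,50)])
E
python3 - <<'E'
from h import *
import cv2
o=[]
for n,P,off in [('w1',np.load('w1.npy'),(270,130)),('top0',PM('top'),(300,170)),('scene0',PM('scene'),(255,160))]:
    im=cv2.imread(f'pics/{n}.png')[off[1]:off[1]+100,off[0]:off[0]+100]
    im=cv2.resize(im,None,fx=4,fy=4,interpolation=2);im2=im.copy()
    draw(im2,P,(461,-108),np.radians(-8),0,4,off);o.append(im2)
W=np.zeros((600,800,3),np.uint8);W[:400,:400]=o[0];W[:400,400:]=o[1];cv2.imwrite('pics/ov1.png',W[:400]);cv2.imwrite('pics/ov1b.png',o[2])
E
```

```text
(no output)
```

View pics/ov1.png

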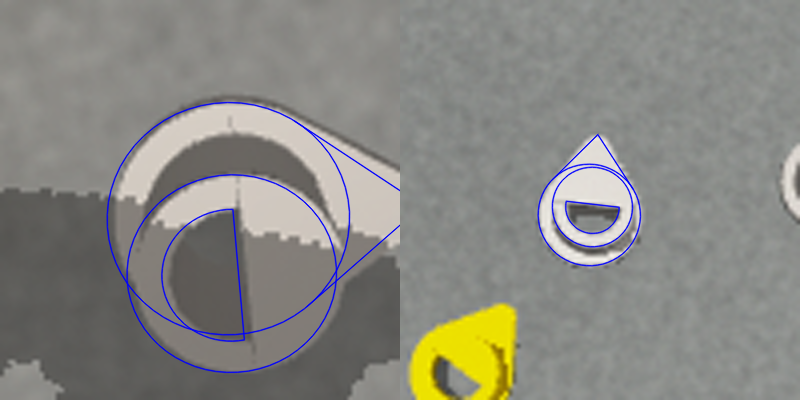

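View pics/ov1b.png

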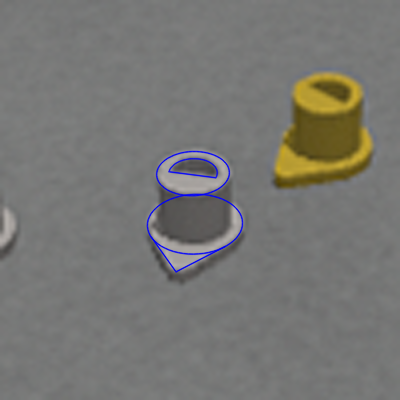

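```bash
python3 -m creep '[[0,0.15,0.5,0,0,0,100],[0,0.15,1.2,0,0,0,100],[0,0.15,1.8,0,0,0,100],[0,0.15,2.2,0,0,0,100],[0,0.15,2.4,0,0,0,100],[0,0.15,2.5,0,0,0,100],[0,0.15,2.52,0,0,0,100],[0,0.15,2.52,0,0,0,0],[0,0.15,2.52,0,0,0,0],[0,0.15,2.52,0,0,0,0],[0,0.15,2.52,0,0,0,0],[0,0.15,2.52,0,0,0,0],[0,0.15,2.52,0,0,0,0],[0,0.15,2.52,0,0,0,0],[0,0.15,2.52,0,0,0,0],[0,0.15,2.52,0,0,0,0]]' 45
```

```text
t: 4.15
ee_pos: [463.3, -108.8, 16.5]
tcp_rot: [[0.231, 0.973, 0.002], [0.973, -0.231, -0.001], [-0.0, 0.002, -1.0]]
contact_force: [-0.0, 0.3, 6.4]
gripper_width: 43.8
```

```bash
python3 -m creep '[[0,0,-0.4,0,0,0,0],[0,0,-1.2,0,0,0,0],[0,0,-2,0,0,0,0],[0,0,-2.6,0,0,0,0],[0.5,0.2,-2.6,0,0,-4,0],[1.3,0.5,-2.6,0,0,-10,0],[2.2,0.85,-2.6,0,0,-13,0],[3.1,1.2,-2.6,0,0,-13,0],[4,1.55,-2.6,0,0,-13,0],[4.6,1.77,-2.6,0,0,-13,0],[4.84,1.87,-2.6,0,0,-13,0],[4.84,1.87,-2.6,0,0,-13,0],[4.84,1.87,-2.6,0,0,-13,0]]'
python3 - <<'E'
from h import *
import cv2
P=PM('wrist');im=vision.read_camera('wrist');cv2.imwrite('pics/w2.png',im[:,:,::-1]);np.save('w2.npy',P)
s=robot.sense();print(s['t'],s['ee_pos'],np.round(s['tcp_rot'],3).tolist(),s['gripper_width'])
for l in ['shaft_seat','cam_mid']:
    for d in vision.landmark_of('wrist',l):
        uv=(d['point'][1]*640,d['point'][0]*400);print(l,d['conf'],uv,atz(P,uv,46))
im=vision.read_camera('scene');cv2.imwrite('pics/s2.png',im[:,:,::-1])
E
```

```text
t: 5.45
ee_pos: [608.4, 104.5, 144.6]
tcp_rot: [[0.007, 1.0, -0.002], [1.0, -0.007, -0.001], [-0.001, -0.002, -1.0]]
contact_force: [0.4, 0.1, -1.3]
gripper_width: 44.1
5.5 [608.29696318 104.16196168 144.75412236] [[0.007, 1.0, -0.001], [1.0, -0.007, -0.001], [-0.001, -0.001, -1.0]] 44.01690263234077
shaft_seat 0.94 (325.632, 138.2) [612.83779402 154.06014712]
cam_mid 0.98 (107.776, 305.68) [391.75629432 -12.67622881]
cam_mid 0.88 (320.31999999999994, 262.0) [607.55475627  36.9015692 ]
```

View pics/w2.png

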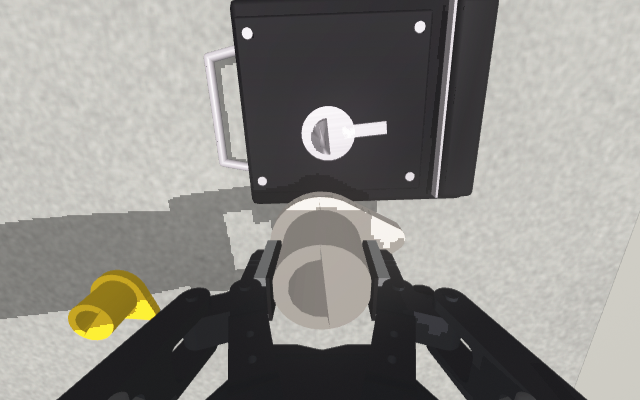

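View pics/s2.png

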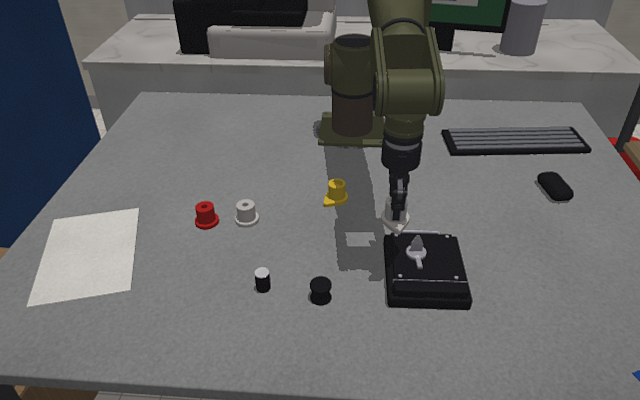

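```bash
python3 - <<'E'
from h import *
import cv2
P=np.load('w2.npy');im=cv2.imread('pics/w2.png')
off=(250,80)
c=cv2.resize(im[80:180,250:410],None,fx=5,fy=5,interpolation=2)
def seat(img,P,c,yaw,f,off):
    def pl(pts):
        q=np.array([(proj(P,p)-off)*f for p in pts]);cv2.polylines(img,[np.int32(np.round(q*8))],False,(255,0,0),1,cv2.LINE_AA,3)
    w=lambda x,y,z:[c[0]+x*np.cos(yaw)-y*np.sin(yaw),c[1]+x*np.sin(yaw)+y*np.cos(yaw),z]
    pl([w(22*np.cos(t),22*np.sin(t),46) for t in np.linspace(0,6.3,60)]);pl([w(0,0,46),w(48,0,46)])
    pl([w(0,13,46),w(0,13,68),w(0,-13,68),w(0,-13,46)])
seat(c,P,(613,154),np.radians(5),5,off)
cv2.imwrite('pics/ov2.png',c)
off=(260,180)
c=cv2.resize(im[180:340,260:420],None,fx=4,fy=4,interpolation=2)[:600]
s=np.array([608.3,104.2])
draw(c,P,s,np.radians(5),127.5,4,off);cv2.imwrite('pics/ov3.png',c)
E
```

```text
(no output)
```

View pics/ov2.png

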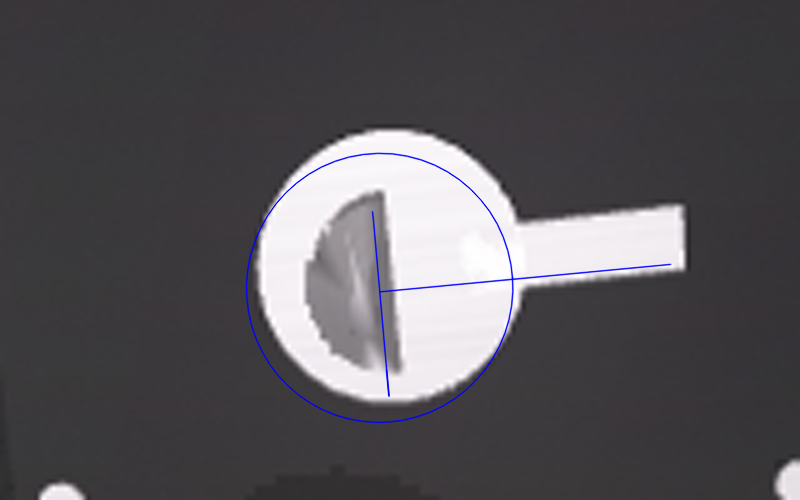

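View pics/ov3.png

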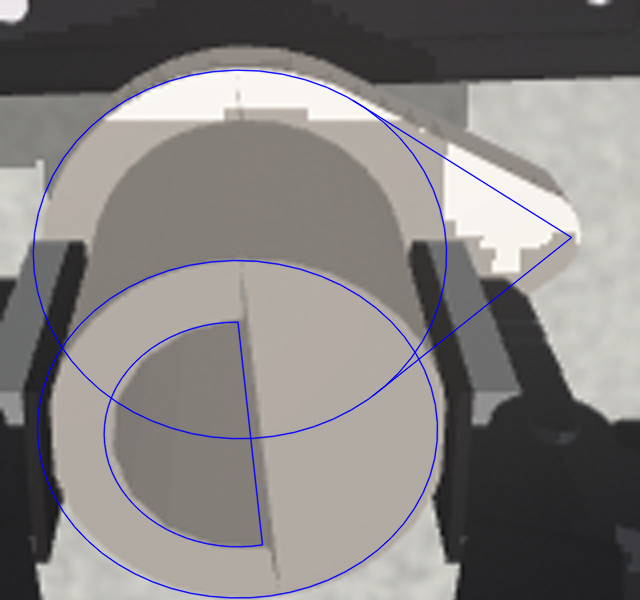

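```bash
python3 - <<'E'
from h import *
import cv2
def seat(img,P,c,yaw,f,off):
    def pl(pts):
        q=np.array([(proj(P,p)-off)*f for p in pts]);cv2.polylines(img,[np.int32(np.round(q*8))],False,(255,0,0),1,cv2.LINE_AA,3)
    w=lambda x,y,z:[c[0]+x*np.cos(yaw)-y*np.sin(yaw),c[1]+x*np.sin(yaw)+y*np.cos(yaw),z]
    pl([w(22*np.cos(t),22*np.sin(t),46) for t in np.linspace(0,6.3,60)]);pl([w(22,0,46),w(48,0,46)])
    pl([w(0,13,46),w(0,13,68),w(0,-13,68),w(0,-13,46)])
W=np.zeros((400,800,3),np.uint8)
for k,(n,c,off) in enumerate([('top0','top',(207,130)),('scene0','scene',(388,220))]):
    im=cv2.imread(f'pics/{n}.png')[off[1]:off[1]+50,off[0]:off[0]+50]
    im=cv2.resize(im,None,fx=8,fy=8,interpolation=2);seat(im,PM(c),(614,156),np.radians(5),8,off);W[:,k*400:k*400+400]=im
cv2.imwrite('pics/ov4.png',W)
E
```

```text
(no output)
```

View pics/ov4.png

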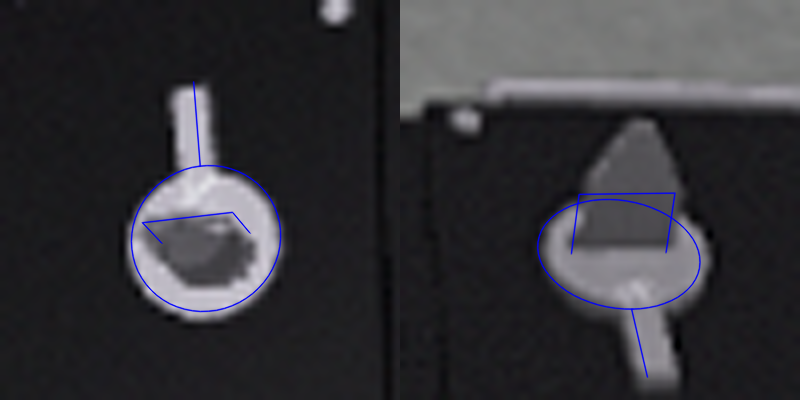

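```bash
python3 -m creep '[[0.0,0.05,0.2,0,0,0,0],[0.0,0.11,0.5,0,0,0,0],[0,0.11,0.6,0,0,0,0],[0,0.11,0.6,0,0,0,0],[0,0.11,0.6,0,0,0,0]]'
python3 - <<'E'
from h import *
import cv2
P=PM('wrist');im=vision.read_camera('wrist');cv2.imwrite('pics/w3.png',im[:,:,::-1]);np.save('w3.npy',P)
s=robot.sense();print(s['t'],s['ee_pos'],np.round(s['tcp_rot'],3).tolist(),s['gripper_width'])
im=cv2.imread('pics/w3.png')
e=s['ee_pos'];
off=(240,60)
c=cv2.resize(im[60:340,240:420],None,fx=2,fy=2,interpolation=2)
W=c
def pl(pts):
    q=np.array([(proj(P,p)-off)*2 for p in pts]);cv2.polylines(W,[np.int32(np.round(q*8))],False,(255,0,0),1,cv2.LINE_AA,3)
t=np.linspace(0,6.3,60)
S=(614.7,157.7)
pl([[S[0]+22*np.cos(a),S[1]+22*np.sin(a),46] for a in t])
draw(W,P,(e[0]+.8,e[1]),np.radians(5),e[2]-16.7,2,off)
cv2.imwrite('pics/ov5.png',W)
# shoulder ellipse fit
g=cv2.cvtColor(im,cv2.COLOR_BGR2GRAY)
E
```

```text
t: 6.15
ee_pos: [614.5, 105.3, 114.7]
tcp_rot: [[0.006, 1.0, -0.001], [1.0, -0.006, -0.0], [-0.0, -0.001, -1.0]]
contact_force: [0.2, -0.3, -0.9]
gripper_width: 43.9
6.2 [614.85765713 105.39279179 115.34668804] [[0.006, 1.0, 0.0], [1.0, -0.006, -0.0], [-0.0, 0.0, -1.0]] 44.05086711753644
```

View pics/ov5.png

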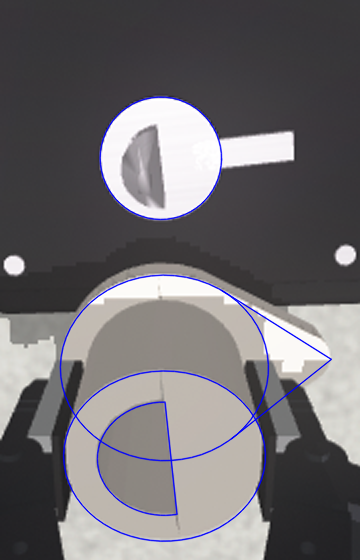

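Both overlays fit: shoulder at (614.7,157.7) and cam at (615.5,105.3), with yaw matching the pointer at 5°. The remaining shift is +52.4 mm in tool x and -0.8 mm in tool y.

```bash
python3 -m creep '[[0.3,-0.01,0,0,0,0,0],[0.75,-0.02,0,0,0,0,0],[1.0,-0.02,0,0,0,0,0],[1.05,-0.02,0,0,0,0,0],[1.05,-0.02,0,0,0,0,0],[1.05,-0.02,0.1,0,0,0,0],[1.05,-0.02,0.2,0,0,0,0],[1.05,-0.02,0.3,0,0,0,0],[1.05,-0.02,0.4,0,0,0,0],[1.05,-0.02,0.45,0,0,0,0],[1.05,-0.02,0.45,0,0,0,0]]'
python3 - <<'E'
from h import *
import cv2
im=cv2.cvtColor(vision.read_camera('scene'),cv2.COLOR_RGB2BGR);cv2.imwrite('pics/s4.png',cv2.resize(im[170:310,340:500],None,fx=5,fy=4))
im=cv2.cvtColor(vision.read_camera('wrist'),cv2.COLOR_RGB2BGR);cv2.imwrite('pics/w4.png',im)
E
```

```text
t: 7.3
ee_pos: [613.6, 157.6, 92.0]
tcp_rot: [[0.007, 1.0, -0.001], [1.0, -0.007, -0.0], [-0.0, -0.001, -1.0]]
contact_force: [-0.2, -0.6, -1.0]
gripper_width: 44.2
```

View pics/s4.png

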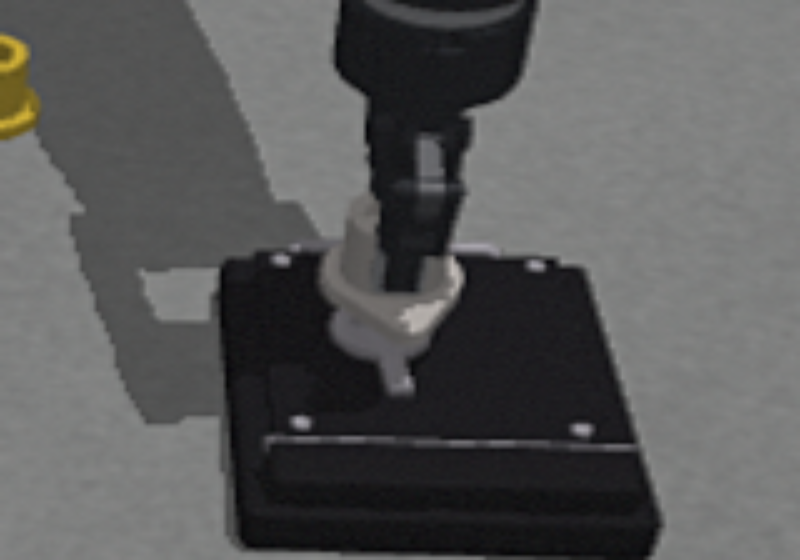

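View pics/w4.png

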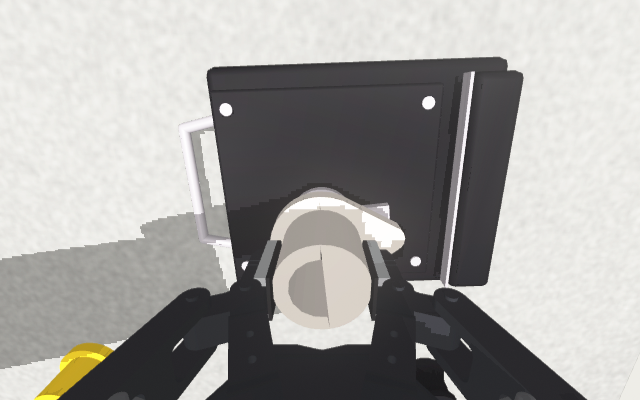

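The cam sits over the spindle (scene crop about 400,280) with no contact force, and its nose is above the pointer. I'll continue down.

```bash
python3 -m creep '[[0,0,0.06,0,0,0,0],[0,0,0.12,0,0,0,0],[0,0,0.18,0,0,0,0],[0,0,0.24,0,0,0,0],[0,0,0.3,0,0,0,0],[0,0,0.36,0,0,0,0],[0,0,0.42,0,0,0,0],[0,0,0.42,0,0,0,0]]'
```

```text
t: 8.2
ee_pos: [613.6, 157.8, 71.1]
tcp_rot: [[0.006, 1.0, -0.001], [1.0, -0.006, -0.0], [-0.0, -0.001, -1.0]]
contact_force: [-1.1, 1.0, -2.6]
gripper_width: 43.9
```

```bash
python3 -m creep '[[0,0,0.04,0,0,0,0],[0,0,0.08,0,0,0,0],[0,0,0.12,0,0,0,0],[0,0,0.15,0,0,0,0],[0,0,0.17,0,0,0,0],[0,0,0.18,0,0,0,0],[0,0,0.18,0,0,0,0]]'
```

```text
t: 8.9
ee_pos: [614.0, 157.8, 62.8]
tcp_rot: [[0.006, 1.0, -0.0], [1.0, -0.006, -0.0], [-0.0, -0.0, -1.0]]
contact_force: [0.6, -0.1, -2.1]
gripper_width: 43.6
```

```bash
python3 -m creep '[[0,0,0.02,0,0,0,0],[0,0,0.04,0,0,0,0],[0,0,0.04,0,0,0,0]]'
```

```text
t: 9.2
ee_pos: [614.3, 157.9, 62.5]
tcp_rot: [[0.006, 1.0, 0.0], [1.0, -0.006, -0.0], [-0.0, 0.0, -1.0]]
contact_force: [-4.8, -1.1, 6.9]
gripper_width: 44.1
```

A 7 N reaction at the expected height (z 62.5) shows it is seated. I'll release and retreat.

```bash
python3 -m creep '[[0,0,0,0,0,0,100],[0,0,0,0,0,0,100],[0,0,0,0,0,0,100],[0,0,0,0,0,0,100],[0,0,0,0,0,0,100],[0,0,0,0,0,0,100],[0,0,0,0,0,0,100],[0,0,-0.2,0,0,0,100],[0,0,-0.6,0,0,0,100],[0,0,-1.2,0,0,0,100],[0,0,-2,0,0,0,100],[-0.8,0,-2.6,0,0,0,100],[-1.6,0,-2.6,0,0,0,100],[-2,0,-2.6,0,0,0,100],[-2,0,-2.6,0,0,0,100],[-2,0,-2.6,0,0,0,100]]'
python3 - <<'E'
from h import *
import cv2
W=np.zeros((600,800,3),np.uint8)
for n,off,sz,o in [('top',(200,120),(75,75),(0,0)),('scene',(375,215),(75,75),(0,300)),('wrist',(220,0),(200,240),(310,0))]:
    P=PM(n);im=np.ascontiguousarray(vision.read_camera(n)[:,:,::-1]);cv2.imwrite(f'pics/{n}_end.png',im)
    f=4 if n!='wrist' else 2.4
    c=cv2.resize(im[off[1]:off[1]+sz[1],off[0]:off[0]+sz[0]],None,fx=f,fy=f,interpolation=2)
    draw(c,P,(614.7,157.7),np.radians(5),46,f,off)
    W[o[1]:o[1]+c.shape[0],o[0]:o[0]+c.shape[1]]=c[:600]
    if n!='wrist':
        for d in vision.landmark_of(n,'roller_mid'):
            uv=(d['point'][1]*640,d['point'][0]*400);print(n,d['conf'],uv,atz(P,uv,25))
cv2.imwrite('pics/end.png',W)
E
```

```text
t: 10.8
ee_pos: [613.5, 57.8, 191.4]
tcp_rot: [[0.007, 1.0, 0.001], [1.0, -0.007, 0.0], [0.0, 0.001, -1.0]]
contact_force: [-1.2, 0.1, 0.5]
gripper_width: 85.4
top 0.88 (410.112, 211.68) [ 483.22669219 -253.28940809]
top 0.65 (452.096, 206.8) [ 492.02934534 -350.04145159]
scene 0.84 (244.224, 213.0) [ 478.19666931 -254.97917039]
scene 0.62 (207.29600000000002, 216.2) [ 496.82477755 -344.24586823]
```

View pics/end.png

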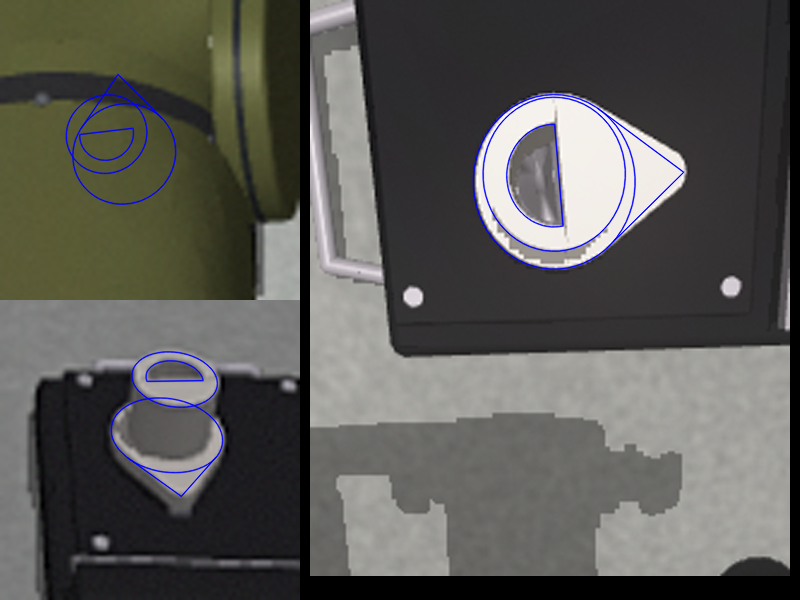

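The wrist view shows the cam on the spindle at (wrist about 452,72) matching the seated model, with its nose at 5° over the pointer. In the scene view it is upright on the shoulder. In the top view the arm hides it. The roller has not moved.

```bash
python3 -c "
from station import robot
print(robot.finish_job())"
```

```text
the job is handed in; nothing more can be done
None
```

The white cam is on the spindle, released and resting on the shoulder, and I handed the job in at about 11 s of the 37 s allowed. I gripped it by its hub and turned it about 13° to line its nose up with the pointer. It went down over the spindle without resistance until a 7 N reaction at the height expected for full seating.

**Last checks:**
- **Wrist view:** the outline of a fully seated cam, with its nose along the pointer (about 5° from world x), matches to about 1 mm.
- **Scene view:** the cam stands upright on the shoulder. The outline there is 1–2 pixels off, the same offset I saw with that camera before the placing.
- **Roller:** the white roller reads within about 5 mm of its first position, which is within measurement error.
- **Not checked:** the top camera could not confirm the result because the arm blocked its view. Before the placing, the three cameras differed by 2–5 mm on the spindle's position, so I relied on the wrist camera.

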